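# Seat the rack modules and lock them in

### The job

The three screen modules are sticking out of the black rack: push each one with the fingertips until it is fully home against its stop. Then push the orange lug to the left so that the locking bar slides fully across in front of them. Nothing is to be picked up or pulled, and the things lying around and on the rack stay where they are.

Things in the scene. Friction and masses are not known exactly. Their poses are not given: they have to be found in the camera images.
- rack: black half-width equipment rack standing fixed on the table, 240 deep (x), 270 wide (y), 115 high; origin at the centre of its underside, z up. Its open front faces along its own -x: front edge plane at x = -120 mm of its frame. Three bays side by side, 80 mm apart, hold the left (+y), middle and right (-y) modules; thin walls (10 mm) between them.
- module_left (a joint): how far the left module is out of the rack, m: 0 fully home against a hard stop (its front block then still stands 14 mm before the rack front), up to 0.10 fully out. Runs straight along the rack x, stays where it is left, slides with about 3 N of friction.
- left_face (a point): point on the flat front face of the left module (grey, with a dark screen and a green stripe along its upper edge): midway across its width, 60 mm above the table. The face is 66 wide and reaches from 12 to 92 mm above the table; above it, 14 mm further back, a plain steel flange reaches up to 104 mm. Axes as the rack: the module goes home along +x. Neighbouring modules may stick out on either side of it.
- module_middle (a joint): how far the middle module is out of the rack, m: 0 fully home against a hard stop (its front block then still stands 14 mm before the rack front), up to 0.10 fully out. Runs straight along the rack x, stays where it is left, slides with about 3 N of friction.
- middle_face (a point): point on the flat front face of the middle module (grey, with a dark screen and a blue stripe along its upper edge): midway across its width, 60 mm above the table. The face is 66 wide and reaches from 12 to 92 mm above the table; above it, 14 mm further back, a plain steel flange reaches up to 104 mm. Axes as the rack: the module goes home along +x. Neighbouring modules may stick out on either side of it.
- module_right (a joint): how far the right module is out of the rack, m: 0 fully home against a hard stop (its front block then still stands 14 mm before the rack front), up to 0.10 fully out. Runs straight along the rack x, stays where it is left, slides with about 3 N of friction.
- right_face (a point): point on the flat front face of the right module (grey, with a dark screen and a red stripe along its upper edge): midway across its width, 60 mm above the table. The face is 66 wide and reaches from 12 to 92 mm above the table; above it, 14 mm further back, a plain steel flange reaches up to 104 mm. Axes as the rack: the module goes home along +x. Neighbouring modules may stick out on either side of it.
- lockbar (a joint): aluminium locking bar on the top front edge of the rack, m: 0 open, 0.04 locked (hard stop). Slides to the rack +y (left), about 2 N friction, stays where left. Three claws, 10 wide, 4 thick, hang from it 2 to 6 mm before the rack front, 94 to 120 mm above the table: open at about y = -120, -40, +40 of the rack frame (between the bays), locked at -80, 0, +80 (before the modules).
- lug_push (a point): centre of the right (-y) side of the orange lug on the locking bar, the side to push on; 130 mm above the table. The lug is 20 (x) by 14 (y), and stands from 120 to 140 mm above the table; the bar under it is 28 deep, its top 120 mm above the table. The rack top is 115 mm above the table. Axes as the rack: push along +y.
- converter_top: loose grey signal converter box, 75 x 95 x 28, with four 16 mm metal plugs on one side, standing on the rear part of the rack top; origin under its centre. Leave alone.
- converter_loose: a like converter box on the table beside the rack. Leave alone.
- tape: roll of orange tape lying flat near the rack, 100 diameter, 24 high; origin under its centre. Leave alone.
- meter: yellow hand meter lying near the rack, 120 x 70 x 34; origin under its centre. Leave alone.
- spray_can: upright can, 54 diameter, 150 high, at the left of the table; origin under its centre. Leave alone.
- mug: blue mug, 80 diameter, 90 high, at the right of the table; origin under its centre. Leave alone.
- screwdriver: screwdriver lying at the left in front; origin under its middle. Leave alone.

How it is judged:
By the outcome, as a careful person would: the job done as asked, in the order asked, and still so for the second after the job is handed in, with the robot touching nothing.
It also fails if it takes over 61 s, if anything falls off the work surface, if the arm or the gripper's body presses on something with over 40 N, if the wrist force passes 120 N, or if a joint passes its speed limit or range.

### The arm

A 6-joint arm with a two-finger parallel gripper is mounted at the origin on the work surface. World frame = base frame: x ahead of the robot, y to its left, z up, the work surface at z = 0. Lengths are in m, angles in degrees, forces in N, time in s.
With the tool pointing down it reaches from about 0.3 to 1 m from the base axis. Payload 5.1 kg.
Tool frame: the origin (TCP) lies at the very end of the fingers, on their centre line; the grasp point (between the pads) lies 19 mm behind it (ctrl.pinch_z is the distance from the TCP to the grasp point, in m); x points along the fingers, y is the direction in which the jaws open and shut, and the axes are right-handed (so a half turn about x gives the same grasp; the last joint's range is limited). The gripper opens to 95 mm and grips with 3 to 60 N. Pads are 20 mm wide; open, the fingers measure 119 mm over their backs; the gripper's body (75 mm by 180 mm) begins 59 mm behind the grasp point.
Start: joints at [-75.493, 7.093, 94.555, -0, 78.352, -4.733], TCP at [0.214, -0.614, 0.215] pointing down, gripper open.
Joint ranges: [-149.61, 149.61], [-58.7, 133.49], [1.44, 155.28], [-77.14, 257.14], [18.33, 153.61], [-166.67, 166.67]. Speed limits (degrees/s): [147.25, 147.25, 180, 180, 180, 180].

### API

Orientations are given as [roll, pitch, yaw] about the fixed x, y, z axes, in that order (R = Rz(yaw) Ry(pitch) Rx(roll)).
In Python, from rig import ctrl, open_jaws, gripper_close, cams gives the robot as it stands. Calls block until the motion is done:
- ctrl.move_ptp(position, orientation): joint-space move of the TCP to a pose.
- ctrl.movel(position, ori=None, max_speed=0.15): straight line of the TCP; ori=None keeps the orientation; max_speed is the mean speed in m/s.
- ctrl.set_joints(angles): joint-space move.
- open_jaws() and gripper_close(squeeze=None): open the fingers fully, or close them until they stop; squeeze is the grip in N (None keeps the last).
- ctrl.hold(seconds).
- ctrl.inverse_kinematics(position, orientation): joint angles nearest the present ones, or None.
- ctrl.get_obs(): the state.
- cams.get_image(name): name is "scene" or "top" or "wrist"; returns the picture (480x640x3 uint8, red, green, blue); there is no depth.
- cams.calibration(name): a dict with "vertical_fov" (degrees; the focal length in pixels is half the picture's height over the tangent of half this angle, whatever the lens; pixels are square), "cx", "cy" (the principal point, pixels), "eye" and "attitude" of the camera in the world; the wrist camera has in their place "mount" (4x4, takes a point from camera to tool coordinates, whose origin is the TCP and whose axes are the tool frame's). Camera axes: x right, y up, looking along -z (the intrinsics and any distortion apply to the point x, -y, -z); pixel columns grow to the right and rows downward; lengths in m; the calibration is good to about 2 mm. The wrist camera is an equidistant fisheye: a pixel r from the principal point sees the ray r / f radians off the axis. A picture is of the moment at which its call begins: read the wrist's pose just before it. calibration takes no time and is no camera call.
A pose or a line that the arm cannot do raises ctrl.MotionError and nothing moves.
- ctrl.job_done(): hands the job in, once; it reports no verdict.
The state is a dict: "t": time; "q": joint angles; "dq": joint speeds; "joint_efforts": joint torques, N m; "tcp_pos": TCP position; "orientation": TCP orientation; "ft_force": force on the tool from outside, world axes, zero at the start; "ft_torque": the same for the moment, N m; "gripper_width": finger opening in m.
Only numpy, scipy, OpenCV 4.12 (cv2) and the standard library are available. Lean on these libraries where they do the work, as an engineer would, in place of code of your own. Each camera call takes 0.05 s, during which the arm holds its last target. There are 200 camera calls.

## Working session

There is one attempt and no reset: what is moved stays moved. The work goes in short steps, each a Python script; the robot and the scene stay as the last script left them, time stands still between calls to the robot, and variables do not carry over. Pictures are saved under pics/ and viewed, about 8 in all and at most 12, crops included, and the job is handed in when it is done.

```bash
mkdir -p pics; ls
python3 - <<'E'
from rig import ctrl,cams
import cv2
for n in("scene","top"):
    im=cams.get_image(n); cv2.imwrite(f"pics/{n}0.png",im[:,:,::-1]); print(n,cams.calibration(n))
print(cams.calibration("wrist"));print(ctrl.get_obs())
E
```

```text
pics
scene {'vertical_fov': 54.24518906623953, 'cx': 317.5264902263836, 'cy': 244.25887108839302, 'eye': array([ 1.31987669, -0.40110509,  0.98193153]), 'attitude': array([44.44475781,  0.32973108, 61.70123131])}
top {'vertical_fov': 56.91189061573694, 'cx': 315.37688611503876, 'cy': 237.77351271981797, 'eye': array([ 0.30652174, -0.00388714,  1.37963186]), 'attitude': array([ 10.50420367,  -0.85911609, -90.7012031 ])}
{'vertical_fov': 65.70646984690485, 'cx': 328.03578093306345, 'cy': 241.7716925912829, 'mount': array([[ 7.81777393e-04,  2.89118827e-01, -9.57292898e-01,
        -1.70779926e-01],
       [ 9.99999009e-01, -1.34699068e-03,  4.09839302e-04,
         9.94808079e-04],
       [-1.17097236e-03, -9.57292270e-01, -2.89119593e-01,
        -8.14312055e-02],
       [ 0.00000000e+00,  0.00000000e+00,  0.00000000e+00,
         1.00000000e+00]])}
{'t': 0.1, 'q': array([-7.54927863e+01,  7.12854065e+00,  9.46261125e+01, -8.54274235e-04,
        7.83520425e+01, -4.73362219e+00]), 'dq': array([-0.04741675, -0.00039425, -0.20961619, -0.04815472,  0.03268406,
        0.0182904 ]), 'joint_efforts': array([-7.18123429e-04, -4.18885696e+01, -3.61096573e+01,  7.76029495e-02,
        4.62095300e-02, -7.07372942e-05]), 'tcp_pos': array([ 0.21401215, -0.61314057,  0.21352523]), 'orientation': array([-94.28450442,  89.8933011 , 104.95650471]), 'ft_force': array([-0.18626219,  0.25412149, -0.53565942]), 'ft_torque': array([ 0.03799266,  0.04834138, -0.04946151]), 'gripper_width': 0.09530384387654892}
```

View pics/scene0.png

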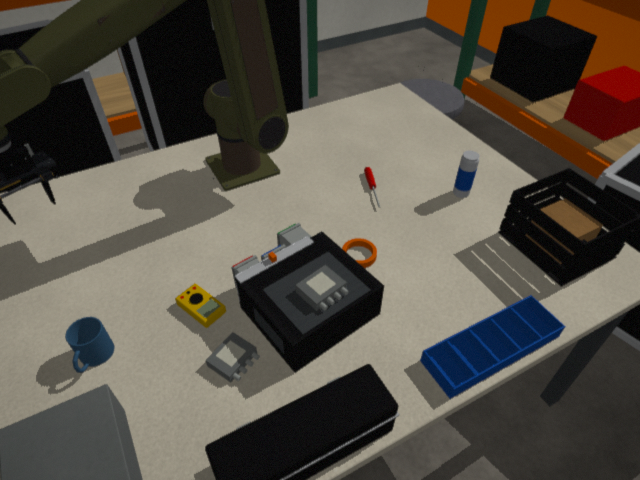

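View pics/top0.png

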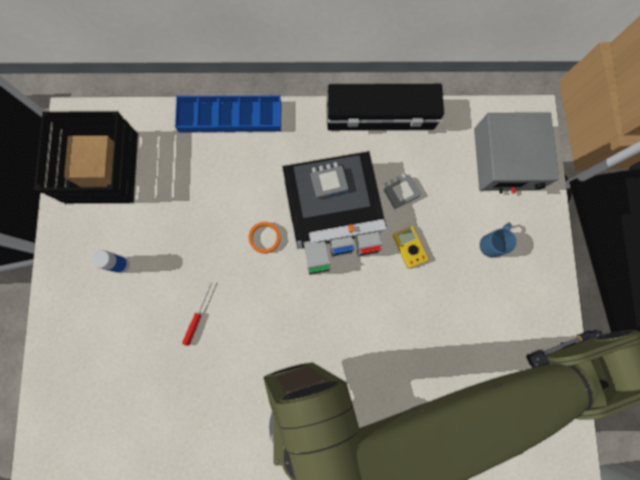

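The scene picture shows the rack with all three modules out to different extents. In the top picture the rack spans about (283..385, 152..245), with the lug near (351,228), the tape to its left at (265,238) and the meter to its right at (410,247). I'll crop closer.

```bash
cat > h.py <<'E'
import numpy as np, cv2
from scipy.spatial.transform import Rotation as Ro
from rig import ctrl,cams,open_jaws,gripper_close
def R(o): return Ro.from_euler('xyz',o,degrees=True).as_matrix()
def ray(n,uv,pose=None):
    c=cams.calibration(n); f=240/np.tan(np.radians(c['vertical_fov']/2))
    a=np.array([uv[0]-c['cx'],uv[1]-c['cy']])/f
    if n=='wrist':
        r=np.hypot(*a); d=np.array([*(a/r*np.sin(r)),np.cos(r)]) if r>0 else np.array([0,0,1.])
    else: d=np.array([*a,1.])
    d=d*[1,-1,-1]
    if n=='wrist':
        M=c['mount']; Rt=R(pose[1]); return np.array(pose[0])+Rt@M[:3,3],Rt@M[:3,:3]@d
    return np.array(c['eye']),R(c['attitude'])@d
def at_z(n,uv,z,pose=None):
    e,d=ray(n,uv,pose); return e+d*(z-e[2])/d[2]
def proj_w(P,pose):
    c=cams.calibration('wrist'); f=240/np.tan(np.radians(c['vertical_fov']/2))
    M=c['mount'];Rt=R(pose[1]); p=M[:3,:3].T@(Rt.T@(np.array(P)-pose[0])-M[:3,3]); p=p*[1,-1,-1]
    th=np.arctan2(np.hypot(p[0],p[1]),p[2]); k=p[:2]/np.hypot(p[0],p[1])
    return np.array([c['cx'],c['cy']])+f*th*k
E
python3 - <<'E'
from h import *
im=cv2.imread('pics/top0.png'); cv2.imwrite('pics/tc.png',cv2.resize(im[140:290,250:450],None,fx=4,fy=4,interpolation=cv2.INTER_CUBIC))
for uv,z in [((283,167),.115),((370,152),.115),((298,245),.115),((351,228),.14),((265,238),.024),((410,247),.034),((317,272),.092),((342,253),.092),((370,252),.092)]: print(uv,at_z('top',uv,z))
E
```

```text
(283, 167) [0.75690078 0.06846117 0.115     ]
(370, 152) [ 0.80255114 -0.19385303  0.115     ]
(298, 245) [0.51998558 0.02483775 0.115     ]
(351, 228) [ 0.5636365  -0.12761652  0.14      ]
(265, 238) [0.55840198 0.12930514 0.024     ]
(410, 247) [ 0.52403602 -0.31906875  0.034     ]
(317, 272) [ 0.44349938 -0.02960758  0.092     ]
(342, 253) [ 0.49875073 -0.10387722  0.092     ]
(370, 252) [ 0.50090237 -0.18650306  0.092     ]
```

View pics/tc.png

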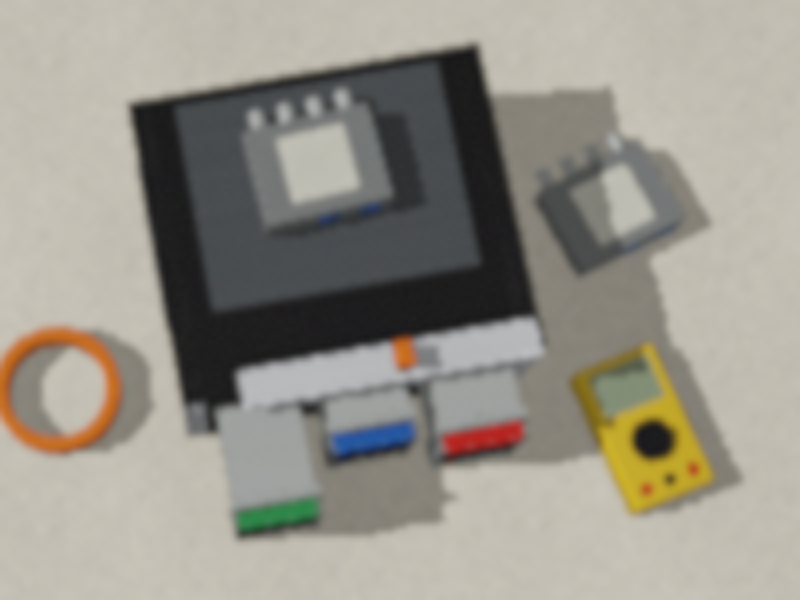

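```bash
cat >> h.py <<'E'
def frame(pos_yaw):
    yaw=np.radians(pos_yaw[2]); f=np.array([np.cos(yaw),np.sin(yaw),0]); l=np.array([-f[1],f[0],0]); return f,l
def W(rk,p): # rack -> world; rk=(x,y,yaw)
    f,l=frame(rk); return np.array([rk[0],rk[1],0])+f*p[0]+l*p[1]+np.array([0,0,p[2]])
def ori(yaw,down): # fingers ahead along yaw, tilted down; tool y to the right
    y=np.radians(yaw);d=np.radians(down); f=np.array([np.cos(y),np.sin(y),0]);Z=np.array([0,0,1.])
    x=np.cos(d)*f-np.sin(d)*Z; yy=np.array([f[1],-f[0],0]); z=np.cross(x,yy)
    return Ro.from_matrix(np.c_[x,yy,z]).as_euler('xyz',degrees=True)
E
python3 - <<'E'
from h import *
C=lambda u,v:(250+u/4,140+v/4)
bl,br,fl,fr=[at_z('top',C(*p),.115) for p in [(131,103),(476,45),(187,433),(545,357)]]
print(bl,br,fl,fr,[np.linalg.norm(a-b) for a,b in((bl,br),(fl,fr),(bl,fl),(br,fr))])
c=(bl+br+fl+fr)/4; d=(bl-fl+br-fr); l=(bl-br+fl-fr)
print(c,np.degrees(np.arctan2(d[1],d[0])),np.degrees(np.arctan2(-l[0],l[1])))
rk=(c[0],c[1],np.degrees(np.arctan2(d[1],d[0])))
for dn in (0,20,35,45,60):
  for p in [(-.26,0,.06),(-.3,0,.2),(-.3,0,.28),(-.135,.08,.06)]:
    print(dn,p,ctrl.inverse_kinematics(W(rk,p),ori(rk[2],dn)))
E
```

```text
[0.76082539 0.06921251 0.115     ] [ 0.80495901 -0.19091014  0.115     ] [0.5104962  0.02849708 0.115     ] [ 0.564152   -0.23315784  0.115     ] [np.float64(0.2638400535535554), np.float64(0.2670996863557836), np.float64(0.2536187051339032), np.float64(0.2444849313479292)]
[ 0.66010815 -0.0815896   0.115     ] 9.587938405246057 10.615000699302337
0 (-0.26, 0, 0.06) [-71.2133943   12.20702711 153.91420103  98.9345118   87.80245843
 -76.29293573]
0 (-0.3, 0, 0.2) None
0 (-0.3, 0, 0.28) None
0 (-0.135, 0.08, 0.06) [-31.17902491  13.93815649 150.63049337 138.19007856  78.37389675
 -79.78236236]
20 (-0.26, 0, 0.06) None
20 (-0.3, 0, 0.2) None
20 (-0.3, 0, 0.28) None
20 (-0.135, 0.08, 0.06) [-28.49944891 -13.47746236 154.48779486 121.81907138  43.01433791
 -55.32391223]
35 (-0.26, 0, 0.06) None
35 (-0.3, 0, 0.2) None
35 (-0.3, 0, 0.28) None
35 (-0.135, 0.08, 0.06) [-24.0178216  -22.79336322 151.02168384  86.41520203  27.01792649
 -16.84257422]
45 (-0.26, 0, 0.06) [-50.63293926 -38.07843489 154.70969027  52.28102205  50.88414097
  -0.22346914]
45 (-0.3, 0, 0.2) None
45 (-0.3, 0, 0.28) None
45 (-0.135, 0.08, 0.06) [-20.66159754 -23.11611748 146.49119187  54.45927746  25.96187803
  16.05927511]
60 (-0.26, 0, 0.06) [-40.19131379 -33.22684389 147.28050999  30.07668188  49.62287581
  23.75446833]
60 (-0.3, 0, 0.2) [-46.74666016 -50.11389185 141.78716997  25.88564028  72.40174998
  29.21664367]
60 (-0.3, 0, 0.28) [-46.74666016 -50.6184812  134.53776549  25.04708546  79.40451091
  32.65212864]
60 (-0.135, 0.08, 0.06) [-15.89491392 -18.47800166 138.02780515  22.06232029  34.93980739
  49.19283404]
```

Run:
```python
from h import *
rk=(.660,-.0816,10.1)
gripper_close()
for dn,p in [(75,(-.2,0,.25)),(80,(-.2,0,.25)),(70,(-.2,0,.25)),(70,(-.17,0,.28))]:
    q=ctrl.inverse_kinematics(W(rk,p),ori(rk[2],dn)); print(dn,p,q)
    if q is not None: ctrl.move_ptp(W(rk,p),ori(rk[2],dn)); break
o=ctrl.get_obs(); pose=(o['tcp_pos'],o['orientation']); im=cams.get_image('wrist')
np.savez('w1.npz',p=pose[0],o=pose[1]); print(o['t'],pose,o['ft_force'],o['gripper_width'])
cv2.imwrite('pics/w1.png',im[:,:,::-1])
for p in [(-.12,.135,.115),(-.12,-.135,.115),(-.134,0,.092)]: print(p,proj_w(W(rk,p),pose))
```

```text
75 (-0.2, 0, 0.25) [-26.00138666 -26.33200002 121.40505059   9.18001685  72.91961673
  52.12153133]
3.6167 (array([ 0.46317075, -0.11730931,  0.25004665]), array([179.95802562,  75.0086913 ,  10.00675077])) [0.18315034 0.18849641 0.05311925] 0.0004262277722672231
(-0.12, 0.135, 0.115) [179.26180146 181.37053616]
(-0.12, -0.135, 0.115) [473.88440559 181.29877948]
(-0.134, 0, 0.092) [326.41316208 196.3474861 ]
```

View pics/w1.png

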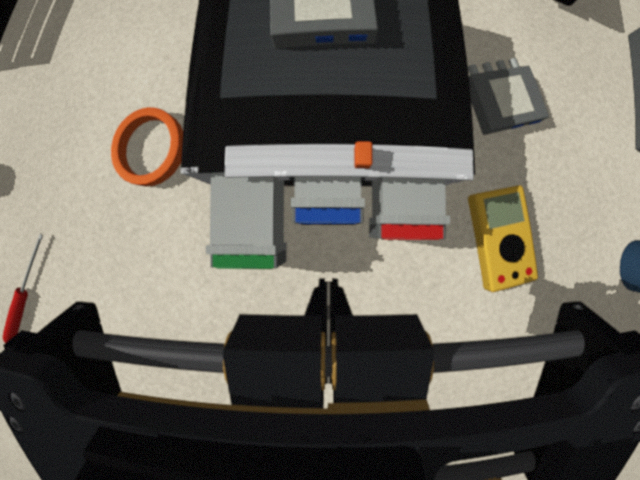

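The wrist view shows the bar from (225,146) to (473,178), the lug at (363,153), and the stripe bottoms at rows 267 (green), 223 (blue) and 238 (red). I'll enlarge that area.

Run:
```python
import cv2
im=cv2.imread('pics/w1.png');cv2.imwrite('pics/w1c.png',cv2.resize(im[130:280,173:493],None,fx=2.5,fy=2.5,interpolation=cv2.INTER_CUBIC))
```

```text
(no output)
```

View pics/w1c.png

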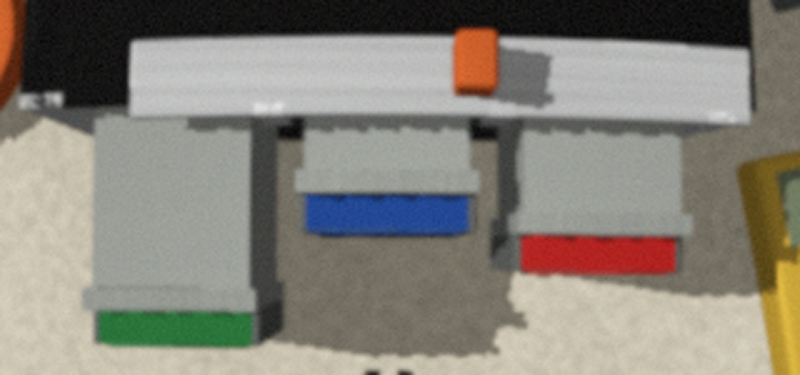

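Run:
```python
from h import *
d=np.load('w1.npz');pose=(d['p'],d['o'])
P=lambda u,v,z:at_z('wrist',(173+u/2.5,130+v/2.5),z,pose)
y0=10.1
for it in range(2):
  rk=(.660,-.0816,y0); f,l=frame(rk); o=np.array([rk[0],rk[1],0])
  def rf(p): return (f@(p-o),l@(p-o),p[2])
  for n,u,v,z in [('gL',98,346,.092),('gR',252,344,.092),('bL',305,234,.092),('bR',468,234,.092),('rL',522,272,.092),('rR',676,274,.092),('lugRb',497,30,.14),('lugRf',497,90,.14),('barFL',131,113,.12),('barFR',749,122,.12),('barBL',131,40,.12),('barBR',748,46,.12),('rackFL',22,103,.115)]:
    print(n,np.round(rf(P(u,v,z)),4))
  a=P(131,113,.12)-P(749,122,.12); y0=np.degrees(np.arctan2(-a[0],a[1])); print(y0)
```

```text
gL [-0.2018  0.1099  0.092 ]
gR [-0.2004  0.0493  0.092 ]
bL [-0.1593  0.0291  0.092 ]
bR [-0.1593 -0.0314  0.092 ]
rL [-0.1734 -0.0517  0.092 ]
rR [-0.174  -0.1119  0.092 ]
lugRb [-0.0934 -0.0371  0.14  ]
lugRf [-0.1134 -0.0368  0.14  ]
barFL [-0.1168  0.0886  0.12  ]
barFR [-0.1185 -0.1317  0.12  ]
barBL [-0.0904  0.0895  0.12  ]
barBR [-0.0903 -0.1326  0.12  ]
rackFL [-0.1106  0.1328  0.115 ]
9.665557675077597
gL [-0.2026  0.1083  0.092 ]
gR [-0.2007  0.0478  0.092 ]
bL [-0.1595  0.0279  0.092 ]
bR [-0.159  -0.0326  0.092 ]
rL [-0.173 -0.053  0.092]
rR [-0.1732 -0.1132  0.092 ]
lugRb [-0.0931 -0.0378  0.14  ]
lugRf [-0.1132 -0.0377  0.14  ]
barFL [-0.1175  0.0877  0.12  ]
barFR [-0.1175 -0.1326  0.12  ]
barBL [-0.091   0.0888  0.12  ]
barBR [-0.0893 -0.1333  0.12  ]
rackFL [-0.1116  0.1319  0.115 ]
9.665557675077597
```

```bash
cat >> h.py <<'E'
_r=(.660,-.0816,9.9); _p=W(_r,(.0085,-.0015,0)); RK=(_p[0],_p[1],9.9); F,L=frame(RK)
def go(p,o=None,v=.15): ctrl.movel(W(RK,p),o,max_speed=v)
def push(pt,d,dist,thr,step=.0015,v=.03):
    "step from rack point pt along d (rack frame) until the reaction passes thr"
    dw=F*d[0]+L*d[1]; s=0; f0=ctrl.get_obs()['ft_force']@dw; r=0
    while s<dist:
        s+=step; go(np.array(pt)+s*np.array(d),v=v); r=f0-ctrl.get_obs()['ft_force']@dw
        if r>thr: break
    o=ctrl.get_obs(); q=o['tcp_pos']-np.array([RK[0],RK[1],0])
    print('push end: t %.2f s %.4f reaction %.1f'%(o['t'],s,r),'tcp rack',np.round([F@q,L@q,q[2]],4)); return s
E
python3 - <<'E'
from h import *
print(RK)
O=ori(9.9,70); ok=True
for p in [(-.24,.08,.18),(-.24,.08,.065),(-.135,.08,.065),(-.215,0,.065),(-.135,0,.065),(-.225,-.08,.065),(-.135,-.08,.065)]:
    q=ctrl.inverse_kinematics(W(RK,p),O); print(p,None if q is None else np.round(q,1)); ok&=q is not None
if ok:
    ctrl.move_ptp(W(RK,(-.24,.08,.18)),O); go((-.24,.08,.065))
    print(ctrl.get_obs()['t'])
    go((-.155,.08,.065),v=.08); push((-.155,.08,.065),(1,0,0),.03,12)
    o=ctrl.get_obs();print(o['t'],o['ft_force'])
E
```

```text
(np.float64(0.6686313229227346), np.float64(-0.08161626663685718), 9.9)
(-0.24, 0.08, 0.18) [-20.3 -38.3 136.   10.9  65.3  56.7]
(-0.24, 0.08, 0.065) [-20.3 -30.4 142.9  12.8  50.7  53.1]
(-0.135, 0.08, 0.065) [-13.1 -12.7 130.7  11.1  44.   60.3]
(-0.215, 0, 0.065) [-28.8 -19.5 135.9  16.5  49.   42.1]
(-0.135, 0, 0.065) [-22.4  -8.5 127.2  14.9  45.2  48.7]
(-0.225, -0.08, 0.065) [-38.1 -13.2 131.1  19.4  50.1  31. ]
(-0.135, -0.08, 0.065) [-30.2  -3.1 122.2  17.6  46.7  39.3]
5.1
push end: t 8.32 s 0.0120 reaction 13.5 tcp rack [-0.1445  0.0801  0.0646]
8.3167 [-12.91628819  -2.26683874   7.90160247]
```

Run:
```python
from h import *
z=.065
go((-.24,.08,z)); go((-.24,0,z)); go((-.155,0,z),v=.1); push((-.155,0,z),(1,0,0),.03,12)
go((-.235,0,z)); go((-.235,-.08,z)); go((-.155,-.08,z),v=.1); push((-.155,-.08,z),(1,0,0),.03,12)
go((-.2,-.08,z)); go((-.2,0,.25),ori(9.9,75))
o=ctrl.get_obs(); np.savez('w2.npz',p=o['tcp_pos'],o=o['orientation']); im=cams.get_image('wrist')
cv2.imwrite('pics/w2c.png',cv2.resize(im[130:280,173:493,::-1],None,fx=2.5,fy=2.5,interpolation=cv2.INTER_CUBIC)); print(o['t'],o['ft_force'])
```

```text
push end: t 12.80 s 0.0120 reaction 14.8 tcp rack [-0.1446  0.      0.0647]
push end: t 17.20 s 0.0120 reaction 14.2 tcp rack [-0.1447 -0.0799  0.0647]
19.225 [ 0.47993593  0.91489379 -0.46081747]
```

View pics/w2c.png

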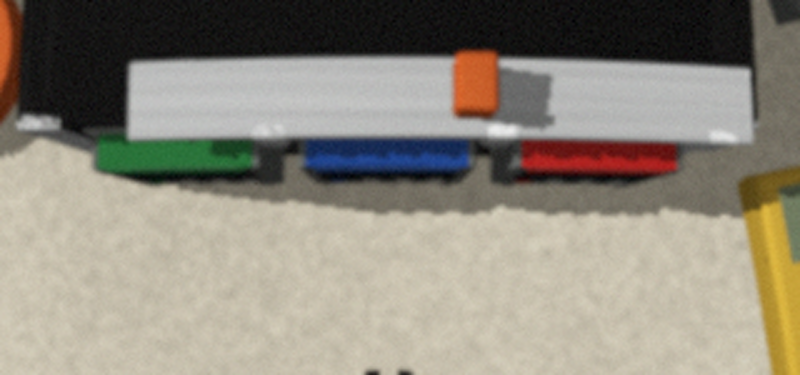

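All three stripes sit in one line (bottom edge about row 173 of the crop), and the stop positions agree to 0.2 mm. The lug has not moved: crop (455..498, 50..117). Next, the bar.

Run:
```python
from h import *
O=ori(9.9,75); z=.129; x=-.11
go((x,-.085,.22),O); go((x,-.085,z)); print(ctrl.get_obs()['ft_force'])
go((x,-.02,z),v=.05); print(ctrl.get_obs()['ft_force']); push((x,-.02,z),(0,1,0),.025,12)
o=ctrl.get_obs(); print(o['ft_force'])
e=(o['tcp_pos']-np.array([RK[0],RK[1],0]))@L
go((x,e-.02,z)); go((x,e-.02,.25)); go((-.2,0,.25))
o=ctrl.get_obs(); np.savez('w3.npz',p=o['tcp_pos'],o=o['orientation']); im=cams.get_image('wrist')
cv2.imwrite('pics/w3.png',im[:,:,::-1]); cv2.imwrite('pics/w3c.png',cv2.resize(im[130:280,173:493,::-1],None,fx=2.5,fy=2.5,interpolation=cv2.INTER_CUBIC)); print(o['t'],o['ft_force'])
```

```text
[ 0.23798475 -0.64221011 -0.09558267]
[-1.18838005 -0.38914956 -0.29811707]
push end: t 25.98 s 0.0210 reaction 15.2 tcp rack [-0.11   -0.0028  0.1292]
[  3.289758   -15.06741093  -4.44376637]
28.0167 [-0.48164323 -0.31028725  0.84776442]
```

View pics/w3c.png

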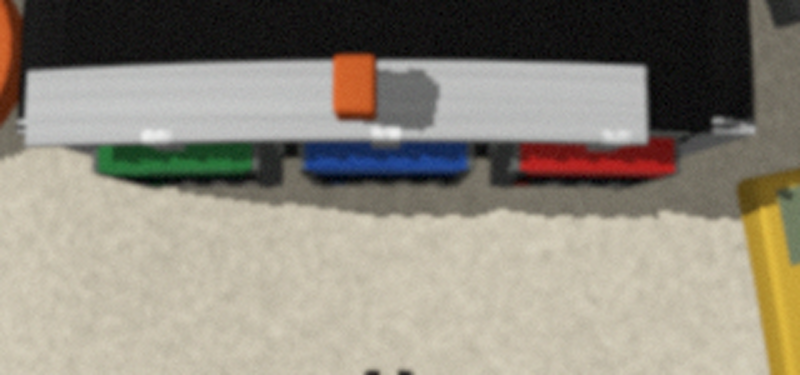

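View pics/w3.png

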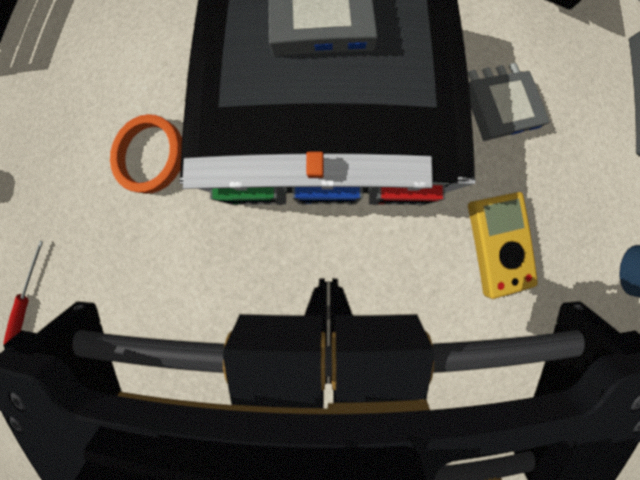

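Run:
```python
from h import *
def y(n,u,v,z):
    d=np.load(n); p=at_z('wrist',(173+u/2.5,130+v/2.5),z,(d['p'],d['o']))-np.array([RK[0],RK[1],0]); return np.round([F@p,L@p],4)
for a,b,z in [((498,60),(377,62),.14),((128,100),(26,105),.12),((752,105),(648,105),.12)]: print(y('w2.npz',*a,z),y('w3.npz',*b,z))
for u,v in [(98,172),(250,172),(305,172),(468,172),(522,172),(676,172)]: print(y('w3.npz',u,v,.092))
```

```text
[-0.1044 -0.0362] [-0.1043  0.0026]
[-0.113   0.0904] [-0.1121  0.1296]
[-0.113  -0.1316] [-0.1135 -0.0924]
[-0.1348  0.1101]
[-0.1358  0.0505]
[-0.1359  0.0298]
[-0.1359 -0.0307]
[-0.1357 -0.051 ]
[-0.1346 -0.1113]
```

```bash
python3 -c "
from rig import ctrl
ctrl.hold(.3);print(ctrl.get_obs()['t']);ctrl.job_done()"
```

```text
28.3667
the job is handed in; nothing more can be done
```

The job is done and handed in at 28.4 s. I pushed the left, middle and right modules home with the closed fingertips, in that order, then pushed the orange lug left until the locking bar stopped.

- **Modules:** each push ended on a hard stop at 13.5–14.8 N, and the three end positions agree within 0.2 mm. In the last picture the three faces are in line, about 135–136 mm before the rack centre (134 mm expected).
- **Locking bar:** it ended on a hard stop at 15 N. The pictures give 38.8–39.2 mm of travel against the nominal 40 mm. The shortfall is within pixel and calibration error, so I took the force rise as proof it was locked.
- **Surroundings:** in the last picture the arm is clear of everything, and the tape, meter, converters and screwdriver look unmoved. I did not measure them, and the spray can and mug are not or only partly in that picture.

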